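# Coaster from the spring-lifted dispenser, cup on it

### The arm

A 7-joint arm with a two-finger parallel gripper is mounted at the origin on the work surface. World frame = base frame: x ahead of the robot, y to its left, z up, the work surface at z = 0. Lengths are in m, angles in rad, forces in N, time in s.
With the tool pointing down it reaches from about 0.4 to 0.85 m from the base axis. Payload 4.5 kg.
Tool frame: the origin (TCP) lies at the very end of the fingers, on their centre line; the grasp point (between the pads) lies 19 mm behind it; y points along the fingers, x is the direction in which the jaws open and shut, and the axes are right-handed (so a half turn about y gives the same grasp; the last joint's range is limited). The gripper opens to 85 mm and grips with 20 to 120 N. Pads are 22 mm wide; open, the fingers measure 114 mm over their backs; the gripper's body (76 mm by 85 mm) begins 54 mm behind the grasp point. The pads swing forward as they close: fully open they stand 13 mm farther back than shut.
Start: joints at [-1.276, 0.689, -0.195, 1.565, 0.157, 0.902, -0.215], TCP at [0.161, 0.604, 0.231] pointing down, gripper open.
Joint ranges: [-3.01, 3.01], [-0.46, 2.08], [-1.47, 1.51], [0.13, 2.56], [-1, 4.14], [0.04, 2.09], [-2.66, 2.66]. Speed limits (rad/s): [2.57, 2.57, 3.14, 3.14, 3.14, 3.14, 3.14].

### API

Orientations are given as a rotation vector (axis times angle).
In Python, from station import manip gives the robot as it stands.
- The arm moves only by the tool apply_moves, never from a script. Its arguments are lists of equal length, an entry for each row: "dp": the shift along the world's x, y, z in m, a list of three; "dr": the turn, a rotation vector about the world's x, y, z in rad, a list of three; "jaw": the opening, from -1 (shut) to 1 (fully open), so that 0 is half open. In form: {"dp": [[tx, ty, tz], ...], "dr": [[ax, ay, az], ...], "jaw": [jaw, ...]}. A call has 1 to 10 rows; each row is the pose to reach, as a shift and turn from the pose commanded when the call began; what a row does not reach only later rows make up. A row lasts 1/8 s, in which the tool goes at most 62.5 mm and 10.7 degrees, less where a joint would pass 70% of its speed; a pose out of reach is approached as far as the arm can. A call with a gripper value outside its range is refused whole. The fingers move at their own pace and stop on an object; the grip force is fixed at half the most. Time passes only in rows, so rows that repeat a pose let the fingers close. It gives the time, the measured TCP pose, the force and the opening at its end, in the units of the state.
- manip.read_state(): the state, without advancing time (a new reading comes with each control period).
- manip.grab_frame(name): name is "scene" or "top" or "wrist"; returns the picture (480x640x3 uint8, blue, green, red); there is no depth.
- manip.get_calibration(name): a dict with "fovy" (degrees; the focal length in pixels is half the picture's height over the tangent of half this angle, whatever the lens; pixels are square), "cx", "cy" (the principal point, pixels), "R" (3x3) and "t" (3): a world point X has camera coordinates R X + t. Camera axes: x right, y down, z forward; pixel columns grow to the right and rows downward; lengths in m; the calibration is good to about 2 mm. A picture is of the moment at which its call begins: read the wrist's pose just before it. get_calibration takes no time and is no camera call; for the wrist camera it gives the pose at the moment of the call.
- manip.sign_off(): hands the job in, once; it reports no verdict.
The state is a dict: "clock": time; "joint_positions": joint angles; "qd": joint speeds; "effort": joint torques, N m; "ee_pos": TCP position; "ee_rot": TCP orientation; "force": force on the tool from outside, world axes, zero at the start; "wrist_torque": the same for the moment, N m; "width": finger opening in m.
Only numpy, scipy, OpenCV 4.12 (cv2) and the standard library are available. Lean on these libraries where they do the work, as an engineer would, in place of code of your own. Each camera call takes 0.05 s, during which the arm holds its last target. There are 200 camera calls.

### The job

Slide the top wooden coaster out of the spring-lifted dispenser so that it lies flat on the serving ledge in front of it, wholly out of the dispenser and wholly on the ledge, with the next coaster risen in its place. Then set the straight-sided white cup down gently, upright, in the middle of that coaster and let it go. Take only the one coaster, do not drop or tip the cup, and leave the whisk, the bowl and the plates alone.

Things in the scene. Friction and masses are not known exactly. Their poses are not given: they have to be found in the camera images.
- ledge: Raised serving ledge of dark wood, fixed on the counter, 330 mm long (x) by 180 mm wide (y), flat deck 80 mm above the counter. Origin: centre of its underside, at counter height; z up; x points out of the dispenser's mouth, away from the robot. A steel coaster dispenser is sunk into the robot's end of the deck; from its mouth (x = -38 mm) the bare deck runs to x = +165 mm.
- well (a point): Centre of the dispenser's square well (94 mm inside), at deck height, at x = -85 mm, y = 0 of the ledge; axes as the ledge's. A steel frame stands round it on the deck, 14.5 mm high, 120 mm wide: side rails whose lips (3 mm thick, underside 11.5 mm above the deck) hold down the top coaster along both sides and leave 76 mm open between them (y = -38 to +38 mm).
- thumb_gap (a point): Middle of the gap in the frame's back stop, at deck height, on the well's inner back face (ledge x = -132 mm); axes as the ledge's. The gap is 66 mm wide, open at the top; the stop is 6 mm thick, with 27 mm of bare deck behind. Fingertips about 5 mm above the deck push the top coaster's back edge forward and pass over the next coaster; two tips side by side keep it straight, a single point may let it turn as it leaves.
- mouth (a point): Middle of the dispenser's mouth, at deck height (ledge x = -38 mm, y = 0); axes as the ledge's. The slot is 94 mm wide and 11.5 mm high, one coaster only: the deck's edge holds back the coasters below.
- coaster1: Top coaster of the stack of five: plain light wood, 90 x 90 mm, 10 mm thick, 50 g. Origin: centre of its underside; z up, sides parallel to the ledge's. At the start the spring holds it against the lips, underside 1.5 mm above the deck: pushed at its back edge towards the ledge's +x (under 10 N) it slides out over the deck. Pressed down more than 1.5 mm it catches on the deck's edge.
- coaster2: The next coaster, the same in size and looks; it starts right under coaster1 with its top 1.5 mm above the deck and rises 10 mm, up to the lips, when all of coaster1 has left the well (a corner still in the mouth holds it down). Origin: centre of its underside; z up.
- platform (a joint): Height of the dispenser's spring platform under the stack: 0 with five coasters at the start, about +0.010 m when one is out and the next has risen to the lips, negative when the stack is pressed down. The spring (120 N/m) lifts the full stack against the lips with about 5 N.
- cup: White ceramic cup without a handle, straight-sided, 62 mm across, 85 mm high, wall 4.5 mm, empty, 140 to 280 g, standing upright on the counter to the left or right of the ledge. Origin: centre of its underside; z up.
- whisk: Bystander: bamboo tea whisk upside down on a white ceramic holder, 72 mm across, 158 mm high, standing on the counter on the other side of the ledge from the cup. Origin: centre of its underside.
- bowl: Bystander: wide brown tea bowl, 120 mm across, 70 mm high, on the counter. Origin: centre of its underside.
- plates: Bystander: stack of five plates, 150 mm across, 55 mm high, on the counter. Origin: centre of its underside.

How it is judged:
On the way:
1. the top coaster lies flat on the deck, clear of the dispenser, and the next one has risen to the lips (x of coaster1 in the frame of ledge above 0.005 m and z of coaster1 in the frame of ledge between 0.077 and 0.083 m and angle between coaster1's own z axis and vertical below 0.05 rad and value of joint platform between 0.0075 and 0.0125 m), for 0.2 s.
At the end, for the whole second after the job is handed in: Coaster 1 flat on the deck (height within 3 mm), wholly past the mouth, at most about 3 mm over the ledge's edges; exactly one out (platform up 7.5 to 12.5 mm), the next square in the well at the lips; cup upright, at rest, released, its centre within 12 mm of coaster 1's (all of step 1 and x of coaster1 in the frame of ledge below 0.122 m and y of coaster1 in the frame of ledge between -0.048 and 0.048 m and x of coaster2 in the frame of ledge between -0.092 and -0.078 m and z of coaster2 in the frame of ledge between 0.079 and 0.084 m and horizontal distance between cup and coaster1 below 0.012 m and z of cup in the frame of coaster1 between 0.007 and 0.013 m and angle between cup's own z axis and vertical below 0.05 rad and linear speed of each of cup, coaster1 below 0.02 m/s); the robot touches nothing.
It fails at once if the cup is dropped or thrown (moving faster than 0.4 m/s with no finger on it) (contact force between the fingers and cup below 0.1 N and linear speed of cup above 0.4 m/s).
It fails at once if the cup is slammed or pressed onto the coaster with over 40 N (contact force between cup and coaster1 above 40 N).
It fails at once if the cup is tipped (more than 0.5 rad) (angle between cup's own z axis and vertical above 0.5 rad).
It fails at once if a bystander is moved by more than 25 mm (distance of any of whisk, bowl, plates from where it was at the start of the episode above 0.025 m).
It also fails if it takes over 64 s, if anything falls off the work surface, if the arm or the gripper's body presses on something with over 40 N, if the wrist force passes 120 N, or if a joint passes its speed limit or range.

## Working session

There is one attempt and no reset: what is moved stays moved. The work goes in short steps, Python scripts to look and compute and a tool call to move; the robot and the scene stay as the last step left them, time stands still between calls to the robot, and variables do not carry over. Pictures are saved under pics/ and viewed, about 8 in all and at most 12, crops included, and the job is handed in when it is done.

Besides the shell and the picture viewer there is one more tool, called after "Emit:" as name(argument=value, ...) on one line, values as JSON. apply_moves: Moves the arm, as the interface text tells. Its arguments: {"type":"object","properties":{"dp":{"type":"array"},"dr":{"type":"array"},"jaw":{"type":"array"}},"required":["dp","dr","jaw"]}

```bash
mkdir -p pics
cat > h.py <<'E'
import numpy as np, cv2
from station import manip
def cal(n):
    c=manip.get_calibration(n); f=240/np.tan(np.radians(c["fovy"])/2)
    return f,c["cx"],c["cy"],np.array(c["R"]),np.array(c["t"])
def ray(n,u,v,z,c=None):
    f,cx,cy,R,t=c or cal(n); d=R.T@np.array([(u-cx)/f,(v-cy)/f,1]); o=-R.T@t
    return o+d*(z-o[2])/d[2]
def proj(n,X,c=None):
    f,cx,cy,R,t=c or cal(n); p=R@np.array(X)+t
    return f*p[0]/p[2]+cx, f*p[1]/p[2]+cy
E
python3 - <<'E'
from h import *
s=manip.read_state(); print(s)
for n in("top","scene"):
    cv2.imwrite(f"pics/{n}0.png",manip.grab_frame(n)); f,cx,cy,R,t=cal(n); print(n,f,cx,cy,(-R.T@t).round(3),R.round(3).tolist())
E
```

```text
{'clock': 0.0, 'joint_positions': array([-1.27619196,  0.68995905, -0.19451621,  1.5663776 ,  0.1572811 ,
        0.90249817, -0.21508854]), 'qd': array([-5.73646023e-05,  8.03850012e-04, -2.88304913e-04, -1.33123142e-03,
        8.93511995e-04,  1.12125216e-03, -7.83387170e-04]), 'effort': array([-4.25319868e-04, -5.39609277e+01, -1.26657799e+00, -1.58540332e+01,
        9.14037810e-03,  9.40367725e-03, -3.07797691e-06]), 'ee_pos': array([0.16103422, 0.60321023, 0.23049072]), 'ee_rot': array([-1.32257683, -1.01404741,  1.01636546]), 'force': array([-0.15947127,  0.26413882,  0.37437895]), 'wrist_torque': array([ 0.05501368,  0.03573855, -0.00162033]), 'width': 0.08540364614295114}
top 479.94753765403647 313.36131804721714 241.10283739573848 [0.422 0.007 1.016] [[-0.016, -1.0, -0.0], [-0.986, 0.016, -0.168], [0.168, -0.002, -0.986]]
scene 536.7258685071743 319.84437864562824 240.24219446880306 [1.201 0.058 0.911] [[-0.088, 0.996, -0.002], [0.791, 0.069, -0.608], [-0.606, -0.055, -0.794]]
```

View pics/top0.png

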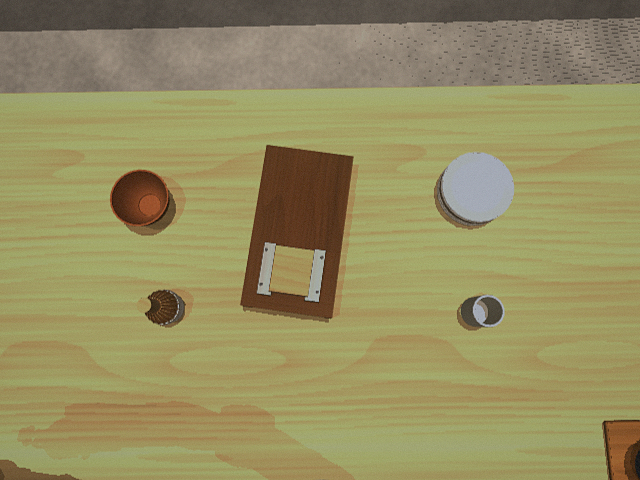

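View pics/scene0.png

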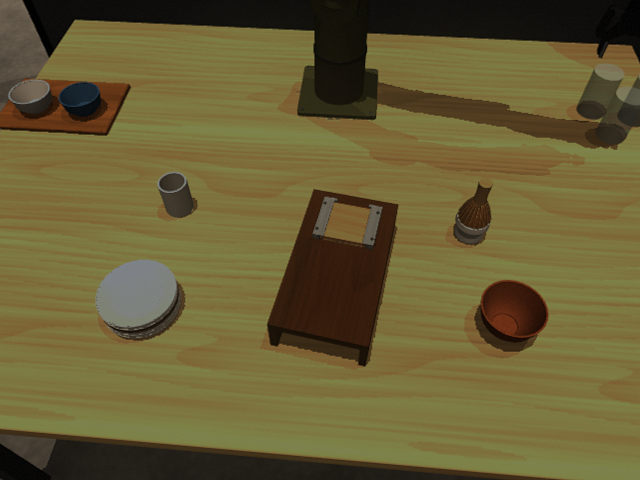

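The top view shows the ledge (corners about (267,146), (353,156), (331,317), (242,305)), with the cup at about (485,311), right of it. The whisk and bowl are on the left and the plates far right. The scene view agrees.

Run:
```python
from h import *
im=cv2.imread("pics/top0.png")
a=cv2.resize(im[225:330,232:362],None,fx=5,fy=5,interpolation=cv2.INTER_CUBIC)
b=cv2.resize(im[285:335,450:515],None,fx=5,fy=5,interpolation=cv2.INTER_CUBIC)
a=cv2.copyMakeBorder(a,0,0,0,0,0); o=np.zeros((600,800,3),np.uint8)
o[:525,:650]=a
cv2.imwrite("pics/crop1.png",o[:525,:650])
sc=cv2.imread("pics/scene0.png")
o=np.zeros((500,720,3),np.uint8); o[:250,:325]=b
o[:300,330:630]=cv2.resize(sc[165:225,150:210],None,fx=5,fy=5,interpolation=cv2.INTER_CUBIC)
o[300:500,330:720]=0
o[260:500,0:320]=cv2.resize(im[135:175,255:365],None,fx=2.9,fy=2.9)[:240,:320].copy() if 0 else 0
cv2.imwrite("pics/crop2.png",o[:310,:640])
```

```text
(no output)
```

View pics/crop1.png

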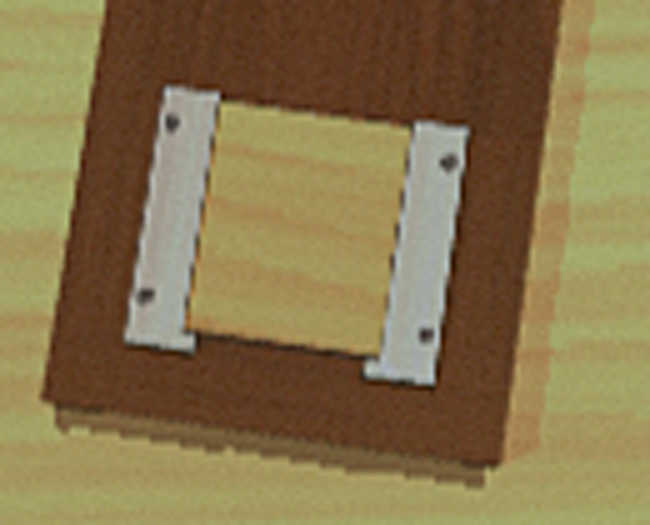

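View pics/crop2.png

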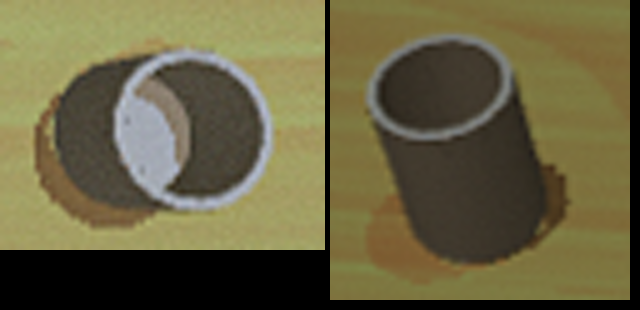

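Crop 1 gives the frame corners at (165,87), (469,127), (435,384) and (124,344), and the deck's near corners at (43,400) and (497,465). Crop 2 gives the cup rim centre at (193,130) in the top view and (440,87) in the scene view.

Run:
```python
from h import *
from scipy.optimize import least_squares
from scipy.spatial.transform import Rotation as Ro
g=lambda x,y:(232+(x+.5)/5-.5,225+(y+.5)/5-.5)
obs=[((-.165,.09,.08),g(43,400)),((-.165,-.09,.08),g(497,465)),((.165,.09,.08),(267,146)),((.165,-.09,.08),(353,156)),
((-.038,.06,.0945),g(165,87)),((-.038,-.06,.0945),g(469,127)),((-.138,.06,.0945),g(124,344)),((-.138,-.06,.0945),g(435,384))]
c=cal("top")
def W(q,X): return np.array([q[0]+np.cos(q[2])*X[0]-np.sin(q[2])*X[1],q[1]+np.sin(q[2])*X[0]+np.cos(q[2])*X[1],X[2]])
r=least_squares(lambda q:np.concatenate([np.array(proj("top",W(q,X),c))-p for X,p in obs]),[.5,.0,-.1])
print(r.x.round(4),r.fun.reshape(-1,2).round(1).tolist())
for n,L in dict(back=(-.132,0,.08),well=(-.085,0,.08),mouth=(-.038,0,.08),tgt=(.07,0,.08),f=(.165,.09,.08)).items(): w=W(r.x,L);print(n,w.round(4),np.round(proj("scene",w),1))
print("cup",ray("top",488.3,311.0,.085),ray("scene",171.6,182.1,.085))
for n,p,z in(("whisk",(168,306),.03),("plates",(478,187),.055),("bowl",(140,198),.07)):print(n,ray("top",*p,z))
print(Ro.from_rotvec(manip.read_state()["ee_rot"]).as_matrix().round(3))
```

```text
[ 0.6068  0.0344 -0.1554] [[-0.5, 0.5], [0.9, 0.6], [-0.8, -1.7], [0.4, 0.0], [-0.1, -0.1], [0.2, 0.4], [-0.0, -0.4], [-0.1, 0.4]]
back [0.4764 0.0549 0.08  ] [350.5 207.3]
well [0.5228 0.0476 0.08  ] [345.6 224.6]
mouth [0.5693 0.0403 0.08  ] [340.5 242.9]
tgt [0.676  0.0236 0.08  ] [327.5 288.6]
f [0.7838 0.0978 0.08  ] [366.1 345.6]
cup [ 0.43876609 -0.32930059  0.085     ] [ 0.4428436  -0.32604562  0.085     ]
whisk [0.46025364 0.30261697 0.03      ]
plates [ 0.69357536 -0.33838788  0.055     ]
bowl [0.67727159 0.35506602 0.07      ]
[[ 0.258 -0.    -0.966]
 [ 0.966 -0.002  0.258]
 [-0.002 -1.    -0.   ]]
```

Emit:
apply_moves(dp=[[0.03, -0.055, 0], [0.06, -0.11, 0], [0.09, -0.165, 0], [0.12, -0.22, 0], [0.15, -0.275, 0], [0.18, -0.33, 0], [0.21, -0.39, 0], [0.24, -0.445, 0], [0.27, -0.5, 0], [0.2955, -0.546, -0.03]], dr=[[0, 0, 0.02], [0, 0, 0.04], [0, 0, 0.06], [0, 0, 0.08], [0, 0, 0.1055], [0, 0, 0.1055], [0, 0, 0.1055], [0, 0, 0.1055], [0, 0, 0.1055], [0, 0, 0.1055]], jaw=[-0.5, -0.5, -0.5, -0.5, -0.5, -0.5, -0.5, -0.5, -0.5, -0.5])

```text
clock: 1.35
ee_pos: [0.4578, 0.0584, 0.2037]
ee_rot: [-1.282, -1.097, 1.09]
force: [0.8, -0.2, -0.8]
width: 0.0212
```

Emit:
apply_moves(dp=[[0, 0, 0], [0, 0, 0]], dr=[[0, 0, 0], [0, 0, 0]], jaw=[-0.5, -0.5])

```text
clock: 1.6
ee_pos: [0.4548, 0.0609, 0.2026]
ee_rot: [-1.277, -1.094, 1.094]
force: [-0.9, 1.0, 0.8]
width: 0.0213
```

Run:
```python
from h import *
from scipy.spatial.transform import Rotation as Ro
s=manip.read_state();print(s["clock"],s["ee_pos"],s["width"],s["force"],Ro.from_rotvec(s["ee_rot"]).as_matrix().round(3).tolist())
c=cal("wrist"); np.savez("pics/wc.npz",f=c[0],cx=c[1],cy=c[2],R=c[3],t=c[4])
im=manip.grab_frame("wrist"); cv2.imwrite("pics/w1.png",im)
q=[0.6068,0.0344,-0.1554]
def W(X): return [q[0]+np.cos(q[2])*X[0]-np.sin(q[2])*X[1],q[1]+np.sin(q[2])*X[0]+np.cos(q[2])*X[1],X[2]]
for X in [(-.038,.06,.0945),(-.038,-.06,.0945),(-.138,.06,.0945),(-.138,-.06,.0945),(-.165,.09,.08),(-.165,-.09,.08),(-.138,.033,.0945),(-.138,-.033,.0945)]:
    p=proj("wrist",W(X),c); print(X,np.round(p,1)); cv2.drawMarker(im,(int(p[0]),int(p[1])),(0,0,255),0,10,1)
cv2.imwrite("pics/w1m.png",im)
```

```text
1.6 [0.45484641 0.06091628 0.20259112] 0.02127567449410477 [-0.92814677  1.00069716  0.79755526] [[0.154, -0.001, -0.988], [0.988, 0.001, 0.154], [0.001, -1.0, 0.001]]
(-0.038, 0.06, 0.0945) [401.5 392.7]
(-0.038, -0.06, 0.0945) [231.7 392.8]
(-0.138, 0.06, 0.0945) [409.8 258.6]
(-0.138, -0.06, 0.0945) [222.5 258.7]
(-0.165, 0.09, 0.08) [453.3 212.4]
(-0.165, -0.09, 0.08) [179.1 212.6]
(-0.138, 0.033, 0.0945) [367.6 258.6]
(-0.138, -0.033, 0.0945) [264.6 258.6]
```

View pics/w1m.png

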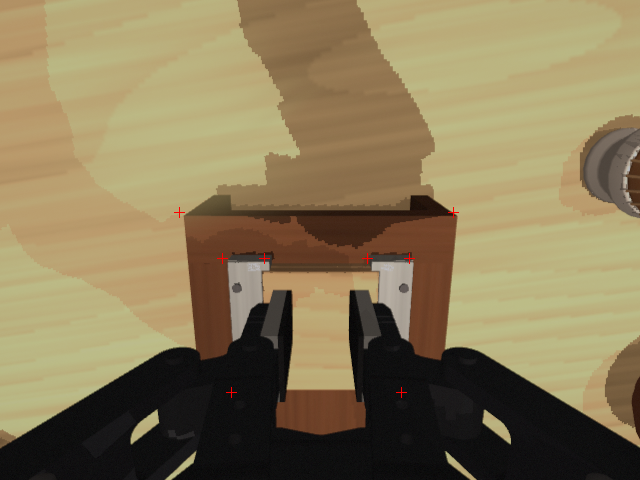

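The wrist view shows the deck's near corners at (184,217) and (456,217), the rails at 229–412, and the fingertips centred at 320.5. So the fingers are centred on the ledge, and the fit is off by about 2 mm in x and 2.7 mm in y. Next I'll descend behind the gap and touch the deck to get its height.

Emit:
apply_moves(dp=[[0, 0, -0.03], [0, 0, -0.06], [0, 0, -0.085], [0, 0, -0.1], [0, 0, -0.105], [0, 0, -0.105], [0, 0, -0.105]], dr=[[0, 0, 0], [0, 0, 0], [0, 0, 0], [0, 0, 0], [0, 0, 0], [0, 0, 0], [0, 0, 0]], jaw=[-0.5, -0.5, -0.5, -0.5, -0.5, -0.5, -0.5])

```text
clock: 2.52
ee_pos: [0.4557, 0.0608, 0.0985]
ee_rot: [-1.279, -1.096, 1.093]
force: [-0.1, 0.1, -0.1]
width: 0.0213
```

Emit:
apply_moves(dp=[[0, 0, -0.003], [0, 0, -0.006], [0, 0, -0.009], [0, 0, -0.009]], dr=[[0, 0, 0], [0, 0, 0], [0, 0, 0], [0, 0, 0]], jaw=[-0.5, -0.5, -0.5, -0.5])

```text
clock: 3.02
ee_pos: [0.4551, 0.0602, 0.0885]
ee_rot: [-1.278, -1.094, 1.094]
force: [0.3, -0.5, 0.2]
width: 0.0218
```

Emit:
apply_moves(dp=[[0, 0, -0.002], [0, 0, -0.003], [0, 0, -0.003]], dr=[[0, 0, 0], [0, 0, 0], [0, 0, 0]], jaw=[-0.5, -0.5, -0.5])

```text
clock: 3.4
ee_pos: [0.4552, 0.0603, 0.0857]
ee_rot: [-1.279, -1.094, 1.094]
force: [-0.5, -0.5, 0.1]
width: 0.0211
```

Emit:
apply_moves(dp=[[0, 0, -0.001], [0, 0, -0.002], [0, 0, -0.002]], dr=[[0, 0, 0], [0, 0, 0], [0, 0, 0]], jaw=[-0.5, -0.5, -0.5])

```text
clock: 3.78
ee_pos: [0.4553, 0.0603, 0.0837]
ee_rot: [-1.279, -1.094, 1.094]
force: [-0.5, 0.4, 0.1]
width: 0.0216
```

Emit:
apply_moves(dp=[[0, 0, -0.001], [0, 0, -0.002], [0, 0, -0.002]], dr=[[0, 0, 0], [0, 0, 0], [0, 0, 0]], jaw=[-0.5, -0.5, -0.5])

```text
clock: 4.15
ee_pos: [0.4552, 0.0603, 0.0817]
ee_rot: [-1.278, -1.094, 1.094]
force: [-0.8, 0.6, 0.7]
width: 0.0214
```

Emit:
apply_moves(dp=[[0, 0, -0.001], [0, 0, -0.0015], [0, 0, -0.0015]], dr=[[0, 0, 0], [0, 0, 0], [0, 0, 0]], jaw=[-0.5, -0.5, -0.5])

```text
clock: 4.53
ee_pos: [0.4553, 0.0603, 0.0802]
ee_rot: [-1.279, -1.094, 1.094]
force: [0.1, 0.4, -0.2]
width: 0.0212
```

Emit:
apply_moves(dp=[[0, 0, -0.001], [0, 0, -0.0015], [0, 0, -0.0015]], dr=[[0, 0, 0], [0, 0, 0], [0, 0, 0]], jaw=[-0.5, -0.5, -0.5])

```text
clock: 4.9
ee_pos: [0.4553, 0.0603, 0.0801]
ee_rot: [-1.28, -1.095, 1.094]
force: [-2.0, 0.2, 16.6]
width: 0.0217
```

Emit:
apply_moves(dp=[[0, 0, 0.0065], [0, 0, 0.0065], [0.0099, -0.00155, 0.0065], [0.0198, -0.0031, 0.0065], [0.0296, -0.0046, 0.0065], [0.0395, -0.0062, 0.0065], [0.0494, -0.0077, 0.0065], [0.0593, -0.0093, 0.0065], [0.0593, -0.0093, 0.0065]], dr=[[0, 0, 0], [0, 0, 0], [0, 0, 0], [0, 0, 0], [0, 0, 0], [0, 0, 0], [0, 0, 0], [0, 0, 0], [0, 0, 0]], jaw=[-0.5, -0.5, -0.5, -0.5, -0.5, -0.5, -0.5, -0.5, -0.5])

```text
clock: 6.02
ee_pos: [0.516, 0.0507, 0.0851]
ee_rot: [-1.28, -1.095, 1.092]
force: [-1.9, -0.1, -2.2]
width: 0.0216
```

Run:
```python
from h import *
im=manip.grab_frame("top"); cv2.imwrite("pics/t2.png",cv2.resize(im[135:335,220:380],None,fx=3,fy=3,interpolation=cv2.INTER_CUBIC))
s=manip.read_state();print(s["ee_pos"],s["force"],s["clock"])
```

```text
[0.51602952 0.05079242 0.08526385] [-0.37638615 -0.03878853 -0.23036441] 6.075
```

View pics/t2.png

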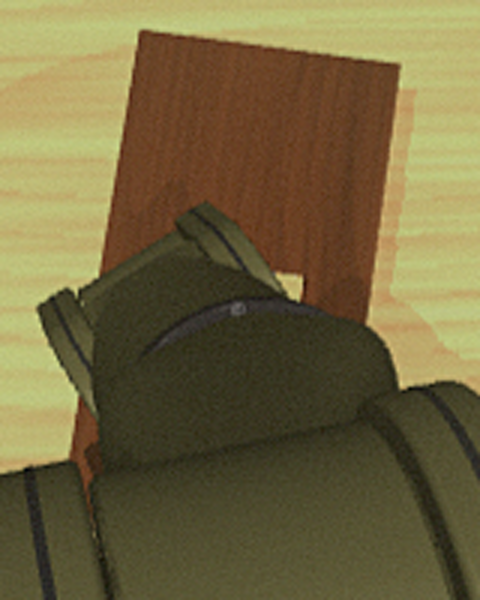

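The arm hides most of it, but the coaster's front-right corner is showing out of the mouth at about (303,275) in the crop, so it is sliding. I'll carry on pushing.

Emit:
apply_moves(dp=[[0.0099, -0.00155, 0], [0.0198, -0.0031, 0], [0.0296, -0.0046, 0], [0.0395, -0.0062, 0], [0.0494, -0.0077, 0], [0.0593, -0.0093, 0], [0.0692, -0.0108, 0], [0.079, -0.0124, 0], [0.087, -0.0136, 0], [0.09, -0.0141, 0]], dr=[[0, 0, 0], [0, 0, 0], [0, 0, 0], [0, 0, 0], [0, 0, 0], [0, 0, 0], [0, 0, 0], [0, 0, 0], [0, 0, 0], [0, 0, 0]], jaw=[-0.5, -0.5, -0.5, -0.5, -0.5, -0.5, -0.5, -0.5, -0.5, -0.5])

```text
clock: 7.32
ee_pos: [0.6053, 0.0367, 0.0851]
ee_rot: [-1.279, -1.094, 1.093]
force: [-0.4, -0.6, -0.5]
width: 0.0217
```

Emit:
apply_moves(dp=[[0, 0, 0], [-0.0005, 0, 0.005], [-0.001, 0, 0.03], [-0.001, 0, 0.08], [-0.02, -0.04, 0.13], [-0.05, -0.1, 0.13], [-0.08, -0.15, 0.13], [-0.1, -0.21, 0.13], [-0.1, -0.21, 0.13]], dr=[[0, 0, 0], [0, 0, 0], [0, 0, 0], [0, 0, 0], [0, 0, 0], [0, 0, 0], [0, 0, 0], [0, 0, 0], [0, 0, 0]], jaw=[-0.5, -0.5, -0.5, -0.5, 0, 1, 1, 1, 1])

```text
clock: 8.45
ee_pos: [0.5013, -0.1797, 0.2154]
ee_rot: [-1.284, -1.083, 1.09]
force: [-0.5, 0.2, -0.6]
width: 0.0853
```

Run:
```python
from h import *
im=manip.grab_frame("top"); cv2.imwrite("pics/t3f.png",im)
sc=manip.grab_frame("scene"); cv2.imwrite("pics/s3f.png",sc)
o=np.zeros((600,800,3),np.uint8)
o[:,:400]=cv2.resize(im[180:330,240:340],None,fx=4,fy=4,interpolation=cv2.INTER_CUBIC)
o[:,400:]=cv2.resize(sc[185:335,300:400],None,fx=4,fy=4,interpolation=cv2.INTER_CUBIC)
cv2.imwrite("pics/t3.png",o)
s=manip.read_state();print(s["ee_pos"],s["force"],s["clock"])
```

```text
[ 0.5041287  -0.17398745  0.21558916] [ 0.4103756   0.2978405  -0.35117064] 8.55
```

View pics/t3.png

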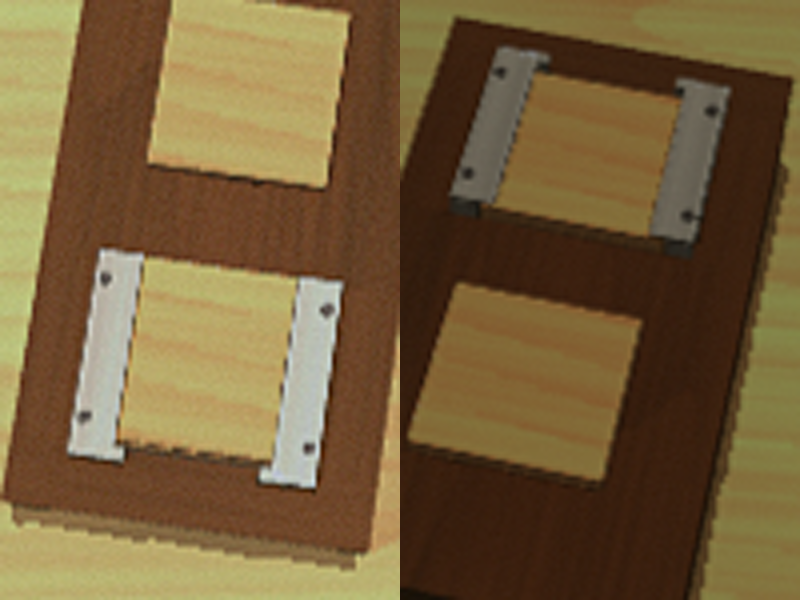

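The coaster is out, flat and square on the deck, and the next one is up under the lips. Top-view crop corners: (149,163), (327,188), (350,14). Scene-view crop corners: (457,283), (641,321), (606,482), (408,441).

Run:
```python
from h import *
im=cv2.imread("pics/t3f.png")
g=lambda x,y:(240+(x+.5)/4-.5,180+(y+.5)/4-.5)
a=ray("top",*g(149,163),.09);b=ray("top",*g(327,188),.09);c=ray("top",*g(350,14),.09)
print("top",(a+c)/2,np.linalg.norm(a-b),np.linalg.norm(b-c),np.arctan2(*(c-b)[1::-1]))
g=lambda x,y:(300+(x+.5)/4-.5,185+(y+.5)/4-.5)
p=[ray("scene",*g(*q),.09) for q in((57,283),(241,321),(206,482),(8,441))]
print("scene",np.mean(p,0),[np.linalg.norm(p[i]-p[i-1]).round(4) for i in range(4)])
s=manip.read_state()["ee_pos"]; f,cx,cy,R,t=cal("wrist"); print("wc",-R.T@t-s,R.round(2).tolist())
for z in(0,.085): print(proj("wrist",(.441,-.328,z)))
```

```text
top [0.6592849  0.02539455 0.09      ] 0.08862282532386355 0.08942090987746446 -0.14762639321521245
scene [0.66205779 0.02989216 0.09      ] [np.float64(0.0896), np.float64(0.0885), np.float64(0.0885), np.float64(0.0903)]
wc [-0.0678986   0.01092107  0.14277907] [[0.16, 0.99, -0.0], [0.95, -0.15, 0.28], [0.27, -0.04, -0.96]]
(np.float64(130.8559266774779), np.float64(157.74650726011873))
(np.float64(73.73504060323214), np.float64(169.01506851141536))
```

Emit:
apply_moves(dp=[[-0.02, -0.05, 0], [-0.04, -0.1, 0], [-0.0643, -0.154, 0], [-0.0643, -0.154, 0], [-0.0643, -0.154, 0], [-0.0643, -0.154, 0]], dr=[[0, 0, 0], [0, 0, 0], [0, 0, 0], [0, 0, 0], [0, 0, 0], [0, 0, 0]], jaw=[1, 1, 1, 1, 1, 1])

```text
clock: 9.3
ee_pos: [0.442, -0.3245, 0.2155]
ee_rot: [-1.276, -1.099, 1.096]
force: [-0.2, 0.5, -0.4]
width: 0.0854
```

Run:
```python
from h import *
s=manip.read_state();print(s["ee_pos"],s["force"],s["clock"],s["width"])
cv2.imwrite("pics/w4.png",manip.grab_frame("wrist")); print(proj("wrist",(.441,-.3275,.085)))
```

```text
[ 0.44197406 -0.32449933  0.21547163] [-0.24431615  0.45804676 -0.37232552] 9.3 0.08543672308633302
(np.float64(316.1606867574398), np.float64(224.7290442992442))
```

View pics/w4.png

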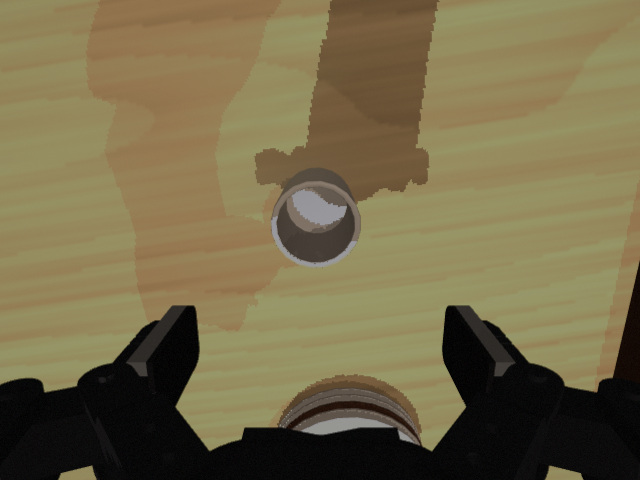

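The cup rim is centred at (316,224), which matches the predicted (316,225). I'll correct 3 mm in y, descend and grip.

Emit:
apply_moves(dp=[[-0.001, -0.003, -0.03], [-0.001, -0.003, -0.065], [-0.001, -0.003, -0.1], [-0.001, -0.003, -0.135], [-0.001, -0.003, -0.165], [-0.001, -0.003, -0.18], [-0.001, -0.003, -0.18], [-0.001, -0.003, -0.18]], dr=[[0, 0, 0], [0, 0, 0], [0, 0, 0], [0, 0, 0], [0, 0, 0], [0, 0, 0], [0, 0, 0], [0, 0, 0]], jaw=[1, 1, 1, 1, 1, 1, 1, 1])

```text
clock: 10.35
ee_pos: [0.4402, -0.3302, 0.0362]
ee_rot: [-1.28, -1.095, 1.094]
force: [0.0, 0.5, -0.7]
width: 0.0854
```

Emit:
apply_moves(dp=[[0, 0, 0], [0, 0, 0], [0, 0, 0], [0, 0, 0], [0, 0, 0], [0, 0, 0]], dr=[[0, 0, 0], [0, 0, 0], [0, 0, 0], [0, 0, 0], [0, 0, 0], [0, 0, 0]], jaw=[0.7, 0.55, 0.4, 0.2, 0, 0])

```text
clock: 11.1
ee_pos: [0.4397, -0.33, 0.0363]
ee_rot: [-1.28, -1.095, 1.094]
force: [-1.3, 1.0, 7.4]
width: 0.0603
```

Emit:
apply_moves(dp=[[0, 0, 0], [0, 0, 0], [0, 0, 0.01], [0, 0, 0.03], [0, 0, 0.06], [0, 0, 0.1], [0, 0, 0.14], [0, 0, 0.15], [0, 0, 0.15]], dr=[[0, 0, 0], [0, 0, 0], [0, 0, 0], [0, 0, 0], [0, 0, 0], [0, 0, 0], [0, 0, 0], [0, 0, 0], [0, 0, 0]], jaw=[-0.5, -0.5, -0.5, -0.5, -0.5, -0.5, -0.5, -0.5, -0.5])

```text
clock: 12.22
ee_pos: [0.4389, -0.3303, 0.1853]
ee_rot: [-1.279, -1.094, 1.094]
force: [-0.2, -0.3, -2.0]
width: 0.0604
```

Run:
```python
from h import *
s=manip.read_state();print(s["ee_pos"],s["force"],s["clock"],s["width"])
cv2.imwrite("pics/w5.png",manip.grab_frame("wrist")[100:480])
```

```text
[ 0.43892412 -0.33025598  0.18530819] [-0.19171782 -0.28560721 -2.00590762] 12.225 0.06037887481326439
```

View pics/w5.png

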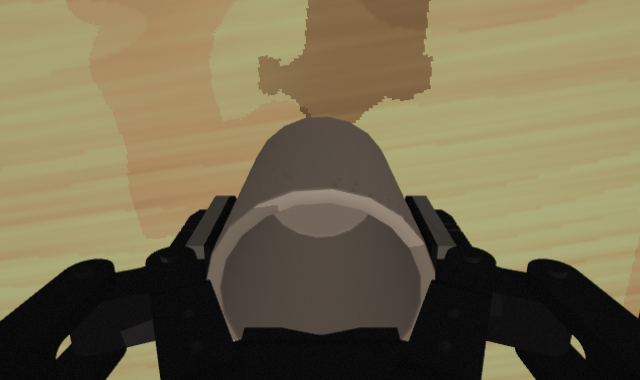

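The cup is held centred between the pads and is upright; the wrist load is about 2 N. Next I'll carry it over the coaster.

Emit:
apply_moves(dp=[[0.008, 0.013, 0], [0.024, 0.039, 0], [0.046, 0.075, 0], [0.07, 0.114, 0], [0.094, 0.153, 0], [0.118, 0.192, 0], [0.142, 0.231, 0], [0.166, 0.27, 0], [0.19, 0.31, 0], [0.206, 0.336, 0]], dr=[[0, 0, 0], [0, 0, 0], [0, 0, 0], [0, 0, 0], [0, 0, 0], [0, 0, 0], [0, 0, 0], [0, 0, 0], [0, 0, 0], [0, 0, 0]], jaw=[-0.5, -0.5, -0.5, -0.5, -0.5, -0.5, -0.5, -0.5, -0.5, -0.5])

```text
clock: 13.52
ee_pos: [0.6453, 0.0111, 0.1837]
ee_rot: [-1.274, -1.097, 1.097]
force: [0.7, -0.2, -1.7]
width: 0.0603
```

Emit:
apply_moves(dp=[[0.01, 0.016, 0], [0.0137, 0.022, 0], [0.0137, 0.022, 0], [0.0137, 0.022, 0], [0.0137, 0.022, -0.015], [0.0137, 0.022, -0.03], [0.0137, 0.022, -0.04], [0.0137, 0.022, -0.045], [0.0137, 0.022, -0.045], [0.0137, 0.022, -0.045]], dr=[[0, 0, 0], [0, 0, 0], [0, 0, 0], [0, 0, 0], [0, 0, 0], [0, 0, 0], [0, 0, 0], [0, 0, 0], [0, 0, 0], [0, 0, 0]], jaw=[-0.5, -0.5, -0.5, -0.5, -0.5, -0.5, -0.5, -0.5, -0.5, -0.5])

```text
clock: 14.78
ee_pos: [0.6594, 0.0281, 0.1407]
ee_rot: [-1.279, -1.095, 1.093]
force: [0.3, 0.9, -2.1]
width: 0.0604
```

Run:
```python
from h import *
s=manip.read_state();print(s["ee_pos"],s["ee_rot"],s["force"],s["clock"],s["width"])
sc=manip.grab_frame("scene"); cv2.imwrite("pics/s6.png",cv2.resize(sc[190:350,230:430],None,fx=3.5,fy=3.5,interpolation=cv2.INTER_CUBIC))
```

```text
[0.65941571 0.02805288 0.14069269] [-1.27910979 -1.09486981  1.09334691] [ 0.34133829  0.86592765 -2.14331481] 14.775 0.06035657767433039
```

View pics/s6.png

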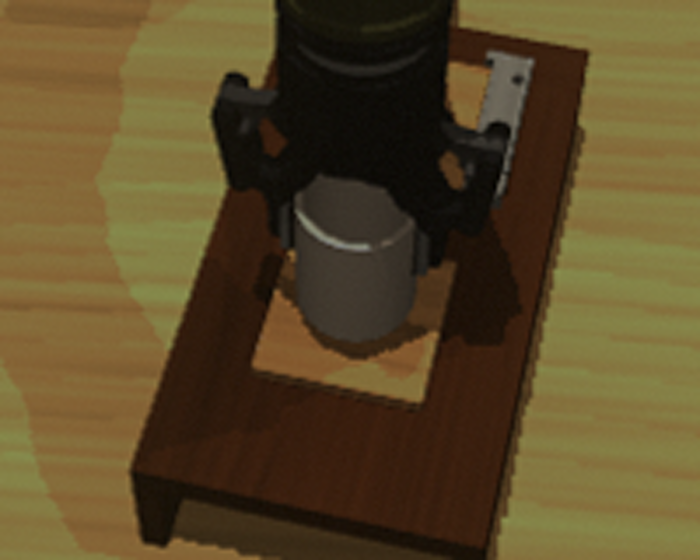

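The cup is upright above the middle of the coaster (cup base at about (355,340), coaster front edge at 370–405). I'll lower it until it touches.

Emit:
apply_moves(dp=[[0, 0, -0.004], [0, 0, -0.008], [0, 0, -0.011], [0, 0, -0.0125], [0, 0, -0.0125]], dr=[[0, 0, 0], [0, 0, 0], [0, 0, 0], [0, 0, 0], [0, 0, 0]], jaw=[-0.5, -0.5, -0.5, -0.5, -0.5])

```text
clock: 15.45
ee_pos: [0.6589, 0.0279, 0.1276]
ee_rot: [-1.278, -1.094, 1.094]
force: [0.8, 0.6, -2.4]
width: 0.0606
```

Emit:
apply_moves(dp=[[0, 0, -0.0005], [0, 0, -0.001], [0, 0, -0.001]], dr=[[0, 0, 0], [0, 0, 0], [0, 0, 0]], jaw=[-0.5, -0.5, -0.5])

```text
clock: 15.82
ee_pos: [0.659, 0.0279, 0.1268]
ee_rot: [-1.279, -1.094, 1.094]
force: [-0.1, 0.7, -1.8]
width: 0.0603
```

Emit:
apply_moves(dp=[[0, 0, -0.0005], [0, 0, -0.0007], [0, 0, -0.0007]], dr=[[0, 0, 0], [0, 0, 0], [0, 0, 0]], jaw=[-0.5, -0.5, -0.5])

```text
clock: 16.2
ee_pos: [0.659, 0.0279, 0.1264]
ee_rot: [-1.279, -1.094, 1.094]
force: [-1.9, -0.6, 2.6]
width: 0.0608
```

Emit:
apply_moves(dp=[[0, 0, -0.0005], [0, 0, -0.0005]], dr=[[0, 0, 0], [0, 0, 0]], jaw=[-0.5, -0.5])

```text
clock: 16.45
ee_pos: [0.6591, 0.0279, 0.1264]
ee_rot: [-1.279, -1.094, 1.094]
force: [-2.0, -0.6, 5.7]
width: 0.0608
```

Contact: about 8 N on the coaster. I'll release and lift away.

Emit:
apply_moves(dp=[[0, 0, 0], [0, 0, 0], [0, 0, 0], [0, 0, 0], [0, 0, 0], [0, 0, 0], [0, 0, 0]], dr=[[0, 0, 0], [0, 0, 0], [0, 0, 0], [0, 0, 0], [0, 0, 0], [0, 0, 0], [0, 0, 0]], jaw=[0.3, 0.5, 0.7, 0.9, 1, 1, 1])

```text
clock: 17.32
ee_pos: [0.659, 0.0279, 0.1255]
ee_rot: [-1.279, -1.094, 1.094]
force: [0.7, 1.6, 0.2]
width: 0.0852
```

Emit:
apply_moves(dp=[[0, 0, 0.01], [0, 0, 0.03], [0, 0, 0.06], [0, 0, 0.1], [0, 0, 0.14], [-0.04, -0.04, 0.15], [-0.08, -0.09, 0.15], [-0.12, -0.14, 0.15], [-0.15, -0.19, 0.15], [-0.15, -0.2, 0.15]], dr=[[0, 0, 0], [0, 0, 0], [0, 0, 0], [0, 0, 0], [0, 0, 0], [0, 0, 0], [0, 0, 0], [0, 0, 0], [0, 0, 0], [0, 0, 0]], jaw=[1, 1, 1, 1, 1, 1, 1, 1, 1, 1])

```text
clock: 18.58
ee_pos: [0.5057, -0.1775, 0.2762]
ee_rot: [-1.283, -1.085, 1.091]
force: [1.0, 0.3, -0.3]
width: 0.0853
```

Run:
```python
from h import *
s=manip.read_state();print(s["ee_pos"],s["force"],s["clock"],s["width"])
im=manip.grab_frame("top"); sc=manip.grab_frame("scene")
o=np.zeros((600,800,3),np.uint8)
o[:,:400]=cv2.resize(im[160:310,240:340],None,fx=4,fy=4,interpolation=cv2.INTER_CUBIC)
o[:,400:]=cv2.resize(sc[195:345,290:390],None,fx=4,fy=4,interpolation=cv2.INTER_CUBIC)
cv2.imwrite("pics/f7.png",o)
```

```text
[ 0.5056969  -0.1774538   0.27621022] [ 0.98449582  0.31668885 -0.27067324] 18.575 0.08532277032143723
```

View pics/f7.png

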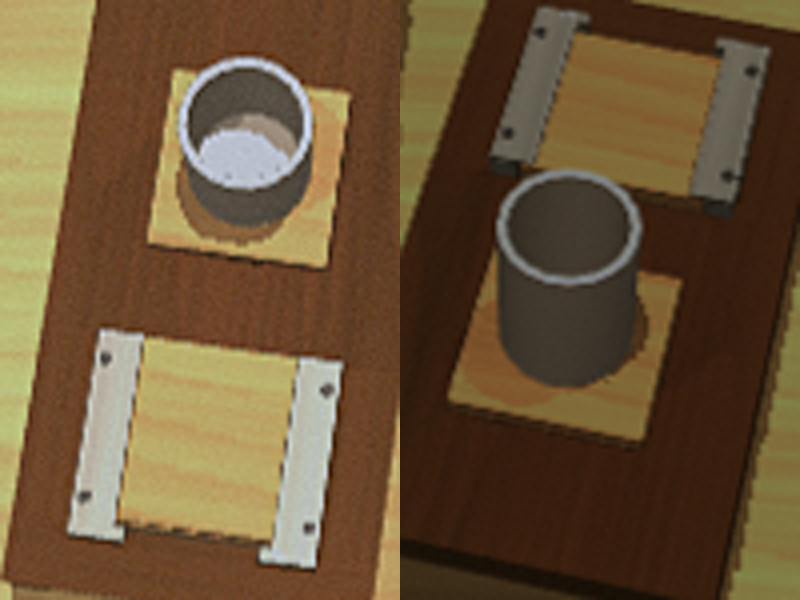

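The cup stands upright on the coaster: rim centre at (246,125) in the top view and (569,227) in the scene view. I'll work out the offset and then hand in.

Run:
```python
from h import *
g=lambda x,y:(240+(x+.5)/4-.5,160+(y+.5)/4-.5)
c=np.mean([ray("top",*g(*p),.09) for p in((172,70),(351,93),(327,268),(149,243))],0)
print("top",ray("top",*g(246,125),.175)[:2]-c[:2],c)
g=lambda x,y:(290+(x+.5)/4-.5,195+(y+.5)/4-.5)
c=np.mean([ray("scene",*g(*p),.09) for p in((49,404),(283,279))],0)
print("scene",ray("scene",*g(169,227),.175)[:2]-c[:2],c)
```

```text
top [-0.00184245 -0.00028723] [0.6593883  0.02560523 0.09      ]
scene [-0.00154287 -0.00119189] [0.66242716 0.03016494 0.09      ]
```

```bash
python3 -c "
from h import *
print(manip.sign_off())"
```

```text
the job is handed in; nothing more can be done
None
```

The top coaster is out of the dispenser and the cup is standing on it, released. I handed the job in at about 18.7 s of the 64 s allowed; sign-off gives no verdict.

- **Coaster:** I pushed it straight out with two fingertips, about 5 mm above the deck. It lies flat and square at about x = +0.05 m on the ledge, and it had not moved after the cup was set down.
- **Next coaster:** both fixed cameras show it risen, up at the lips and square in the well. I had no direct reading of the platform joint, so its exact height is unconfirmed.
- **Cup:** it touched down with about 8 N and stands upright. Its centre is about 2 mm from the coaster's in both camera views, against the 12 mm allowed.
- **Bystanders:** I stayed away from the whisk, bowl and plates, but did not re-measure their positions at the end.

The two fixed cameras disagreed by about 3–5 mm on absolute positions. I used their mean, which matched the fingertip position at the end of the push and the wrist camera's view of the cup.

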